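# Clear the jammed turntable and spin-test it

## Task

A roller has fallen into the guard pan of the small turntable and is jammed in its corner, blocking the three-armed spider: free it and stand it upright, gently, inside the yellow ring on the dark plate, between the two rollers standing there. Then push the spider round by hand anticlockwise (seen from above) and let go, so that it coasts freely at a brisk pace untouched, and see it through at least one and a half turns in all (push again if it slows down too soon). Leave every other thing on the bench where it is, standing things standing.

Things in the scene. Friction and masses are not known exactly. Their poses are not given: they have to be found in the camera images.
- turntable: Fixed turntable: white square open-topped guard pan, 224 mm outside, walls 7 mm thick, their top 98 mm above the bench, inner floor 8 mm above it. Origin: centre of its underside, on the bench and on the vertical spindle axis; z up, x and y parallel to the walls. A round bearing pedestal (radius 48 mm, top 48 mm above the bench) at the centre. The roller is jammed in the corner at -x, +y.
- pickup (a point): Lower end of the brass turn-counter pick-up (20 mm across), 185 mm above the bench, 45 mm from the spindle axis towards the turntable's +x. It hangs from a fixed dark arm 24 mm wide, 225 to 250 mm above the bench, which runs along x from 35 mm off the axis out to a column (36 x 30 mm, 250 mm high) standing outside the pan's +x wall. An obstacle only.
- spider (a joint): Angle of the spider (rad) about the vertical spindle, positive anticlockwise from above, unlimited, counts on over full turns; starts between -0.45 and 0.45. Let go at 3 rad/s it coasts about one turn and a third. Hub radius 30 mm; three flat arms, 22 mm wide, 52 to 64 mm above the bench, 120 degrees apart, reach 90 mm from the axis, each with an upright post. 1 kg. Blocked while the roller is jammed.
- post_yellow (a point): Centre of the top of the post with the yellow cap, 145 mm above the bench (47 mm above the pan's walls), 82 mm from the spindle axis; the post is 18 mm thick and upright. At spider angle 0 it stands 75 degrees anticlockwise from the turntable's +x axis. It turns with the spider.
- post_red (a point): The same for the post with the red cap, 120 degrees anticlockwise of the yellow one.
- post_blue (a point): The same for the post with the blue cap, 240 degrees anticlockwise of the yellow one.
- roller_mid (a point): Centre of the jammed aluminium roller: plain cylinder, 34 mm diameter, 160 mm long, orange band round its middle, 0.2 to 0.4 kg. z is its axis, towards the end that is up at the start. At first it leans about 36 degrees, foot against the pedestal, upper part resting on the corner of the pan's walls, the top 45 mm standing out beyond them. Both ends are alike: either may end up on top.
- ring_mark (a point): Centre of the yellow ring (70 mm outer diameter) on top of a fixed dark plate, 190 x 110 x 10 mm; the point is 10 mm above the bench; x along the plate's long side, z up. Two other rollers of the same size, blue-banded, stand on the plate 62 mm to either side of this point along x, within 5 mm. The plate changes places with a grey bolt tray, 130 x 90 x 45 mm.
- plate: The fixed dark steel plate that carries the yellow ring, 190 x 110 x 10 mm; origin at the centre of its underside.
- roller_b: Standing blue-banded roller (34 mm diameter, 160 mm high) at -x of the ring; origin at its centre. Not to be disturbed.
- roller_c: Standing blue-banded roller (34 mm diameter, 160 mm high) at +x of the ring; origin at its centre. Not to be disturbed.
- orange_cup: Orange upturned plastic cup, 66 mm wide at the foot, 85 mm high, beside the pan at its -y side; origin at the centre of its underside. Bystander.
- bearing: Steel ball-bearing ring, 52 mm across, 15 mm high, beside the pan at its -y side; origin at the centre of its underside. Bystander.
- spanner: Steel spanner lying flat on the bench at the right. Bystander.
- hammer: Hammer lying on the bench beyond the plate and the tray. Bystander.
- oil_bottle: Black oil bottle, 56 mm wide, 150 mm high, standing behind the turntable; origin at the centre of its underside. Bystander.

How it is judged (in metres and radians):
On the way, in this order (a step that is already met when the one before it is completed fails the run):
1. the freed roller stands upright inside the yellow ring, let go (angle between the z axis of roller_mid and the z axis of ring_mark, either way round below 0.1 rad and horizontal distance between roller_mid and ring_mark below 0.022 m and z of roller_mid in the frame of ring_mark between 0.073 and 0.087 m and contact force between the fingers and roller below 0.1 N), for 0.3 s.
2. the spider coasts anticlockwise faster than 1 rad/s with nothing touching it (velocity of joint spider above 1 rad/s and contact force between anything else and spider below 0.05 N), for 0.5 s.
At the end, for the whole second after the job is handed in: The roller stands upright (within 0.1 rad) and still on the plate, its centre within 22 mm of the ring's centre; the spider has coasted untouched at over 1 rad/s for half a second and turned anticlockwise past 8 rad (it may still be turning); the robot touches neither (angle between the z axis of roller_mid and the z axis of ring_mark, either way round below 0.1 rad and horizontal distance between roller_mid and ring_mark below 0.022 m and z of roller_mid in the frame of ring_mark between 0.073 and 0.087 m and value of joint spider above 8 rad and linear speed of roller below 0.02 m/s and contact force between each of the arm, the fingers and spider below 0.05 N).
It fails at once if another thing on the bench is moved more than 30 mm (distance of any of roller_b, roller_c, orange_cup, bearing, spanner, hammer, oil_bottle from where it was at the start of the episode above 0.03 m).
It fails at once if a standing roller, the cup or the bottle is tipped over (angle between any of roller_b, roller_c, orange_cup, oil_bottle's own z axis and vertical above 0.5 rad).
It fails at once if the roller is slammed down (over 60 N on the plate) (contact force between roller and plate above 60 N).
It also fails if it takes over 51 s, if anything falls off the work surface, if the arm or the gripper's body presses on something with over 40 N, if the wrist force passes 120 N, or if a joint passes its speed limit or range.

## Robot

A 6-joint arm with a two-finger parallel gripper is mounted at the origin on the work surface. World frame = base frame: x ahead of the robot, y to its left, z up, the work surface at z = 0. Lengths are in mm, angles in rad, forces in N, time in s.
With the tool pointing down it reaches from about 300 to 775 mm from the base axis. Payload 14.6 kg.
Tool frame: the origin (TCP) lies midway between the tips of the shut fingers; the grasp point (between the pads) lies 19 mm behind it; y points along the fingers, z is the direction in which the jaws open and shut, and the axes are right-handed (so a half turn about y gives the same grasp; the last joint's range is limited). The gripper opens to 94 mm and grips with 3 to 60 N. Pads are 16 mm wide; open, the fingers measure 119 mm over their backs; the gripper's body (75 mm by 177 mm) begins 78 mm behind the grasp point.
Start: joints at [-1.406, 0.3, 1.521, -0, 1.321, -0.067], TCP at [126.345, -535.281, 205.446] pointing down, gripper open.
Joint ranges: [-3.03, 3.03], [-0.79, 2.21], [0.23, 2.52], [-1.04, 4.18], [0, 3.07], [-2.55, 2.55]. Speed limits (rad/s): [2.22, 2.22, 2.57, 3.14, 3.14, 3.14].

## Interface

Orientations are given as [roll, pitch, yaw] about the fixed x, y, z axes, in that order (R = Rz(yaw) Ry(pitch) Rx(roll)).
In Python, from cell import manip gives the robot as it stands.
- The arm moves only by the tool play_rows, never from a script. Its argument "series" is a list of rows, each a list of 3 entries, a list of its own where there are three numbers: the shift along the tool's x, y, z in m, then the turn about the tool's y in rad, then the closure, from 0 (fully open) to 1 (shut). In form: [[[dx, dy, dz], twist, grip], ...]. A call has 1 to 20 rows; each row is the pose to reach, as a shift and turn from the pose measured when the call began, along the tool's axes at that moment; what a row does not reach only later rows make up. A row lasts 1/10 s, in which the tool goes at most 50 mm and 8.59 degrees, less where a joint would pass 70% of its speed; a pose out of reach is approached as far as the arm can. A call with a gripper value outside its range is refused whole. The fingers move at their own pace and stop on an object; "squeeze" is the grip in N (left out, the last holds). Time passes only in rows, so rows that repeat a pose let the fingers close. It gives the time, the measured TCP pose, the force and the opening at its end, in the units of the state.
- manip.read_state(): the state, without advancing time (a new reading comes with each control period).
- manip.camera(name): name is "scene" or "top" or "wrist"; returns the picture (480x640x3 uint8, red, green, blue); there is no depth.
- manip.camera_params(name): a dict with "K" (3x3 intrinsics, pixels), "dist_coeffs" ([k1, k2, p1, p2, k3] as OpenCV has them; the pictures are not rectified), "rvec" (rotation vector, rad) and "tvec" (3), from world to camera coordinates, as OpenCV has them. Camera axes: x right, y down, z forward; pixel columns grow to the right and rows downward; lengths in mm; the calibration is good to about 2 mm. A picture is of the moment at which its call begins: read the wrist's pose just before it. camera_params takes no time and is no camera call; for the wrist camera it gives the pose at the moment of the call.
- manip.sign_off(): hands the job in, once; it reports no verdict.
The state is a dict: "clock": time; "joints": joint angles; "qd": joint speeds; "effort": joint torques, N m; "eef_pos": TCP position; "eef_rot": TCP orientation; "wrist_force": force on the tool from outside, world axes, zero at the start; "moment": the same for the moment, N m; "finger_gap": finger opening in mm.
Only numpy, scipy, OpenCV 4.12 (cv2) and the standard library are available. Lean on these libraries where they do the work, as an engineer would, in place of code of your own. Each camera call takes 0.05 s, during which the arm holds its last target. There are 200 camera calls.

## Working session

There is one attempt and no reset: what is moved stays moved. The work goes in short steps, Python scripts to look and compute and a tool call to move; the robot and the scene stay as the last step left them, time stands still between calls to the robot, and variables do not carry over. Pictures are saved under pics/ and viewed, about 8 in all and at most 12, crops included, and the job is handed in when it is done.

Besides the shell and the picture viewer there is one more tool, called after "Request:" as name(argument=value, ...), one argument or row to a line, values as JSON. play_rows: Moves the arm, as the interface text tells. Its arguments: {"type":"object","properties":{"series":{"type":"array","items":{"type":"array"}},"squeeze":{"type":"number"}},"required":["series"]}

```bash
ls; mkdir -p pics; python3 - <<'E'
from cell import manip
import cv2, json
print(manip.read_state())
for n in ("scene","top"):
    im=manip.camera(n); cv2.imwrite(f"pics/{n}0.png",im[:,:,::-1])
for n in ("scene","top","wrist"):
    print(n,manip.camera_params(n))
E
```

```text
pics
{'clock': 0.0, 'joints': array([-1.40561800e+00,  3.00515474e-01,  1.52155287e+00, -4.75731454e-05,
        1.32070760e+00, -6.65907742e-02]), 'qd': array([ 0.00019396,  0.0003918 ,  0.00073248,  0.00136847, -0.00028803,
       -0.00019148]), 'effort': array([-8.86130438e-04, -5.31805766e+01, -3.52739453e+01,  7.08010560e-02,
        2.43405683e-02, -9.42661518e-05]), 'eef_pos': array([ 126.28273344, -535.0442328 ,  204.87392607]), 'eef_rot': array([-1.57198007e+00,  3.27612172e-05, -2.90981177e+00]), 'wrist_force': array([1.01533966, 0.30036788, 0.22476917]), 'moment': array([0.00408735, 0.02575459, 0.02495153]), 'finger_gap': 93.96602415046102}
scene {'K': array([[573.64079287,   0.        , 322.79016389],
       [  0.        , 573.64079287, 237.48980989],
       [  0.        ,   0.        ,   1.        ]]), 'dist_coeffs': array([-0.08210248,  0.        ,  0.        ,  0.        ,  0.        ]), 'rvec': array([ 2.05837855,  0.80832547, -0.45129799]), 'tvec': array([-408.47001561, -119.31065511, 1825.26543731])}
top {'K': array([[521.53129254,   0.        , 314.75930542],
       [  0.        , 521.53129254, 235.06021774],
       [  0.        ,   0.        ,   1.        ]]), 'dist_coeffs': array([0.02551944, 0.        , 0.        , 0.        , 0.        ]), 'rvec': array([ 2.19493897, -2.16670188,  0.13344897]), 'tvec': array([ -55.56819595,  626.95424705, 1419.43097769])}
wrist {'K': array([[401.4511729 ,   0.        , 314.72011901],
       [  0.        , 401.4511729 , 236.35491486],
       [  0.        ,   0.        ,   1.        ]]), 'dist_coeffs': array([-0.08773078,  0.        ,  0.        ,  0.        ,  0.        ]), 'rvec': array([-2.28698639,  1.81044705,  0.25075906]), 'tvec': array([-549.63966992,  -29.00427352,  390.62667115])}
```

View pics/scene0.png

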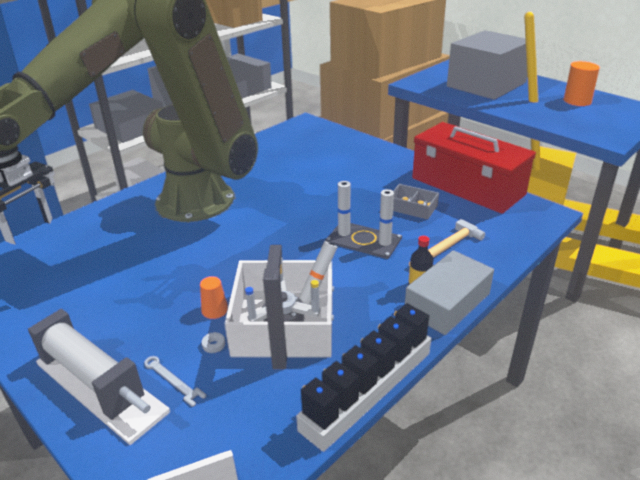

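View pics/top0.png

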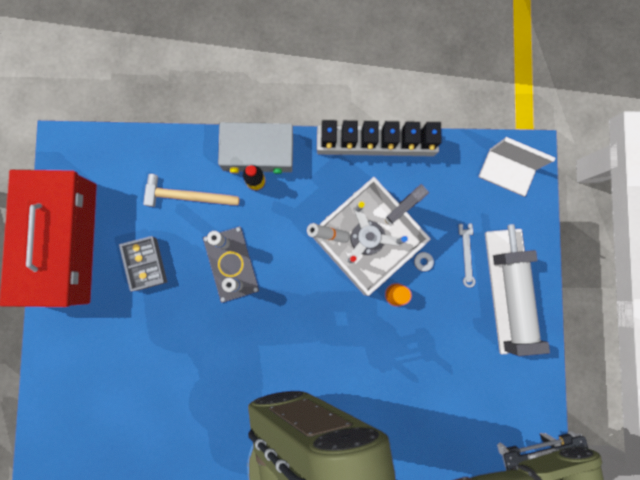

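The scene view shows the pan with the tilted roller near (320,270) and the plate with its ring at (364,237). In the top view the pan centre is near (371,237), with the roller top at (313,230), the ring at (231,264) and the column at (420,195). I'll measure these with masks next.

```bash
cat > h.py <<'E'
import cv2, numpy as np
from cell import manip
def ray(n,uv,p=None):
    p=p or manip.camera_params(n)
    R=cv2.Rodrigues(p['rvec'])[0]; C=-R.T@p['tvec']
    q=cv2.undistortPoints(np.array(uv,float).reshape(-1,1,2),p['K'],p['dist_coeffs']).reshape(-1,2)
    return C,np.c_[q,np.ones(len(q))]@R
def onplane(n,uv,z,p=None):
    C,d=ray(n,uv,p); return C+d*((z-C[2])/d[:,2])[:,None]
def two(n1,uv1,n2,uv2):
    C1,d1=ray(n1,uv1);C2,d2=ray(n2,uv2);d1,d2=d1[0],d2[0]
    s=np.linalg.lstsq(np.c_[d1,-d2],C2-C1,rcond=None)[0]
    a,b=C1+s[0]*d1,C2+s[1]*d2; return (a+b)/2,np.linalg.norm(a-b)
def proj(n,P):
    p=manip.camera_params(n); return cv2.projectPoints(np.array(P,float).reshape(-1,1,3),p['rvec'],p['tvec'],p['K'],p['dist_coeffs'])[0].reshape(-1,2)
HSV=dict(yellow=((22,110,120),(35,255,255)),red=((172,120,90),(180,255,255)),red0=((0,150,90),(4,255,255)),blue=((108,160,120),(125,255,255)),orange=((5,120,120),(18,255,255)))
def blobs(im,c,box,amin=6):
    x0,y0,x1,y1=box; h=cv2.cvtColor(im[y0:y1,x0:x1],cv2.COLOR_BGR2HSV)
    m=cv2.inRange(h,*map(np.array,HSV[c])); n,l,s,ce=cv2.connectedComponentsWithStats(m)
    return [(np.round(ce[i]+[x0,y0],1).tolist(),int(s[i,4])) for i in range(1,n) if s[i,4]>=amin]
E
python3 - <<'E'
from h import *
t=cv2.imread('pics/top0.png');s=cv2.imread('pics/scene0.png')
for c in HSV:
    print(c,'top',blobs(t,c,(200,170,445,310)),'scene',blobs(s,c,(200,170,450,360)))
a=cv2.resize(t[165:310,195:445],None,fx=3.2,fy=3.2,interpolation=cv2.INTER_CUBIC)
cv2.imwrite('pics/topc.png',a)
# ring by ellipse of yellow pixels
h=cv2.cvtColor(t,cv2.COLOR_BGR2HSV);m=cv2.inRange(h,(18,80,80),(38,255,255));m[:, :210]=0;m[:,250:]=0;m[:245]=0;m[290:]=0
pts=cv2.findNonZero(m);(cx,cy),r=cv2.minEnclosingCircle(pts);print('ring',cx,cy,r,onplane('top',[(cx,cy)],10))
E
```

```text
yellow top [([233.8, 170.8], 22), ([258.4, 185.4], 37), ([361.1, 204.4], 34), ([230.2, 263.6], 175)] scene [([352.4, 235.9], 9), ([373.5, 237.4], 14), ([355.7, 241.8], 6), ([414.4, 274.4], 90), ([314.3, 283.2], 49)]
red top [] scene [([434.0, 177.6], 553), ([423.3, 240.8], 89)]
red0 top [([250.6, 172.1], 56), ([352.9, 258.3], 20)] scene []
blue top [] scene [([318.2, 238.4], 17906), ([440.2, 256.2], 38), ([231.0, 282.3], 6), ([229.6, 289.3], 7), ([226.8, 292.4], 20), ([248.7, 290.1], 29), ([411.9, 311.9], 22), ([203.8, 328.4], 135), ([395.6, 326.0], 25), ([438.1, 346.8], 276), ([378.1, 340.3], 25), ([201.0, 355.2], 21), ([359.5, 355.9], 27)]
orange top [([333.9, 233.7], 19), ([395.6, 294.9], 217)] scene [([316.1, 275.0], 53), ([212.3, 297.8], 846)]
ring 230.0 263.5 13.463011741638184 [[546.53017454 188.24345524  10.        ]]
```

View pics/topc.png

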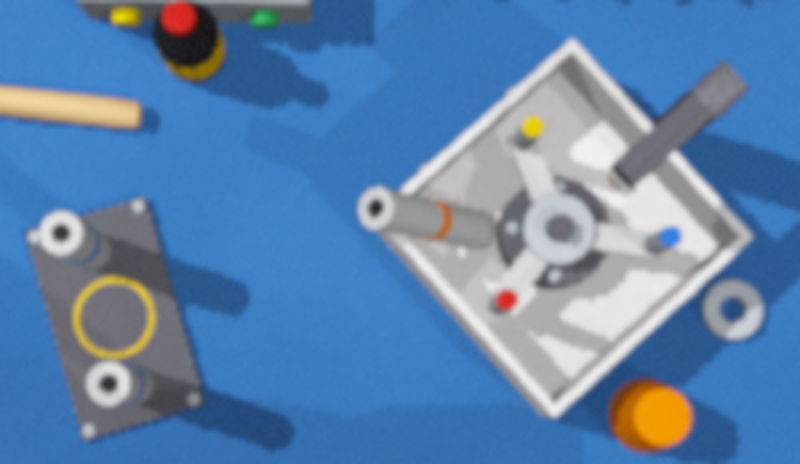

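In the crop the outer rim corners are (573,40), (752,236) and (555,416). The roller's upper end is at (377,208), the standing roller tops are at (62,233) and (109,384), and the caps are at (533,127), (506,300) and (670,237).

```bash
python3 - <<'E'
from h import *
np.set_printoptions(precision=1,suppress=True)
f=lambda L:[((u+.5)/3.2-.5+195,(v+.5)/3.2-.5+165) for u,v in L]
T=lambda L,z:onplane('top',f(L),z)
c=T([(573,40),(752,236),(555,416)],98); print('corners',c, np.linalg.norm(np.diff(c,axis=0),axis=1))
ctr=(c[0]+c[2])/2; ctr[2]=0
xd=(c[1]-c[2])+0; yd=c[0]-c[1]
# x axis: from -x side to +x : direction c[1]-c[2]
a1=np.arctan2(xd[1],xd[0]); a2=np.arctan2(yd[1],yd[0])-np.pi/2
a=(a1+a2)/2
print('centre',ctr,'yaw x',a1,a2)
R=np.array([[np.cos(a),np.sin(a)],[-np.sin(a),np.cos(a)]])
caps=T([(533,127),(506,300),(670,237)],145)
for p,o in zip(caps,(75,195,315)):
    q=R@(p-ctr)[:2]; print('cap',p,'pan',q,np.hypot(*q),'theta',(np.degrees(np.arctan2(q[1],q[0]))-o+180)%360-180)
print('mean of caps',caps.mean(0))
tops=T([(62,233),(109,384)],170);print('tops',tops,np.linalg.norm(tops[0]-tops[1]),'mid',tops.mean(0),'ang',np.arctan2(*(tops[0]-tops[1])[1::-1]))
pc=T([(140,203),(30,237),(88,432),(196,399)],10);print('plate ctr of bolts',pc.mean(0))
for z in (130,140,150):
    p=T([(377,208)],z)[0]; print('rtop',z,p,'pan',R@(p-ctr)[:2])
s=cv2.imread('pics/scene0.png')
cv2.imwrite('pics/scenec.png',cv2.resize(s[175:365,195:395],None,fx=3,fy=3,interpolation=cv2.INTER_CUBIC))
E
```

```text
corners [[ 779.8 -202.8   98. ]
 [ 616.4 -352.2   98. ]
 [ 465.5 -188.1   98. ]] [221.5 222.9]
centre [ 622.6 -195.5    0. ] yaw x -0.8272948282309381 -0.8301232775633456
cap [ 697.8 -164.1  145. ] pan [27.7 76.6] 81.41239766159406 theta -4.861964415503849
cap [ 557.7 -142.9  145. ] pan [-82.6 -12.4] 83.56580423496197 theta -6.49637383851416
cap [ 610.1 -274.6  145. ] pan [ 49.9 -62.8] 80.16549411819513 theta -6.529899026870851
mean of caps [ 621.8 -193.9  145. ]
tops [[604.2 207.6 170. ]
 [487.1 167.7 170. ]] 123.67653251303147 mid [545.6 187.6 170. ] ang 0.3285835672583421
plate ctr of bolts [545.8 187.9  10. ]
rtop 130 [631.8 -39.2 130. ] pan [-109.   112.4]
rtop 140 [630.7 -39.  140. ] pan [-109.9  111.7]
rtop 150 [629.6 -38.8 150. ] pan [-110.8  111. ]
```

View pics/scenec.png

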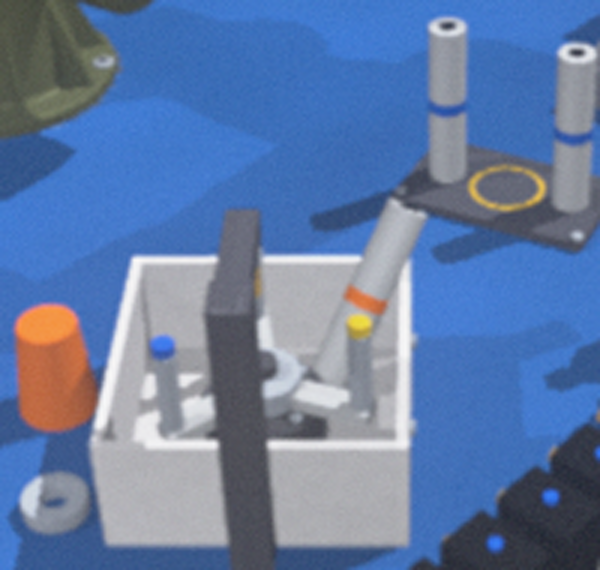

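```bash
python3 - <<'E'
from h import *
np.set_printoptions(precision=1,suppress=True)
t=lambda u,v:[((u+.5)/3.2-.5+195,(v+.5)/3.2-.5+165)]
s=lambda u,v:[((u+.5)/3-.5+195,(v+.5)/3-.5+175)]
print('top end',two('top',t(377,208),'scene',s(408,207)))
print('band',two('top',t(444,221),'scene',s(366,300)), two('top',[(333.9,233.7)],'scene',[(316.1,275.0)]))
print('check yellow cap',two('top',t(533,127),'scene',s(360,325)))
print('check roller top',two('top',t(62,233),'scene',s(576,51)),two('top',t(109,384),'scene',s(448,26)))
# expected axis: centre pan, lean 36deg toward diag
C=np.array([622.3,-194.7,0]);d=np.radians(135)-.8285;u=np.array([np.cos(d),np.sin(d),0])
print('diag',np.degrees(d),'corner inner',C+148.5*u)
E
```

```text
top end (array([629.9, -38.8, 147.3]), np.float64(0.15462008281248735))
band (array([629.2, -93.5,  85.5]), np.float64(7.626634341798435)) (array([629.1, -95. ,  85.3]), np.float64(7.144802602316701))
check yellow cap (array([ 698.6, -164.3,  141.1]), np.float64(0.5627215622550347))
check roller top (array([603.6, 206.8, 172.5]), np.float64(0.9434175524302129)) (array([487.4, 167.8, 170.6]), np.float64(0.6987350226107579))
diag 87.53044667341129 corner inner [628.7 -46.3   0. ]
```

The measurements agree with the sizes given (roller top at (630,-39,147), pan yaw -47.5°). I'm moving to a point above the roller's upper end with the jaws across its lean.

Request:
play_rows(
  series=[
    [[-0.04, -0.01, -0.023], -0.1, 0],
    [[-0.08, -0.02, -0.047], -0.22, 0],
    [[-0.12, -0.03, -0.07], -0.34, 0],
    [[-0.16, -0.04, -0.094], -0.46, 0],
    [[-0.2, -0.05, -0.118], -0.58, 0],
    [[-0.24, -0.05, -0.141], -0.7, 0],
    [[-0.28, -0.05, -0.165], -0.82, 0],
    [[-0.32, -0.05, -0.188], -0.94, 0],
    [[-0.36, -0.05, -0.212], -1.06, 0],
    [[-0.4, -0.05, -0.235], -1.18, 0],
    [[-0.44, -0.05, -0.259], -1.295, 0],
    [[-0.48, -0.05, -0.282], -1.295, 0],
    [[-0.52, -0.05, -0.306], -1.295, 0],
    [[-0.56, -0.05, -0.329], -1.295, 0],
    [[-0.58, -0.05, -0.341], -1.295, 0],
    [[-0.595, -0.05, -0.35], -1.295, 0],
    [[-0.6, -0.05, -0.353], -1.295, 0],
    [[-0.6, -0.05, -0.353], -1.295, 0],
  ],
  squeeze=20,
)

```text
clock: 1.9
eef_pos: [629.1, -53.5, 254.8]
eef_rot: [-1.572, 0.001, -1.614]
wrist_force: [-0.7, 0.5, -0.4]
finger_gap: 93.8
```

```bash
python3 - <<'E'
from h import *
im=manip.camera('wrist')[:,:,::-1].copy()
P=[(629.9,-38.8,147.3),(629.3,-53.5,127),(628.7-.5,-46.3,98),(557.7,-142.9,145)]
for p in proj('wrist',P): print(p.round()); cv2.circle(im,tuple(int(v) for v in p),4,(0,255,0),1)
cv2.imwrite('pics/w1.png',im)
E
```

```text
[317. 214.]
[317. 226.]
[315. 210.]
[234. 342.]
```

View pics/w1.png

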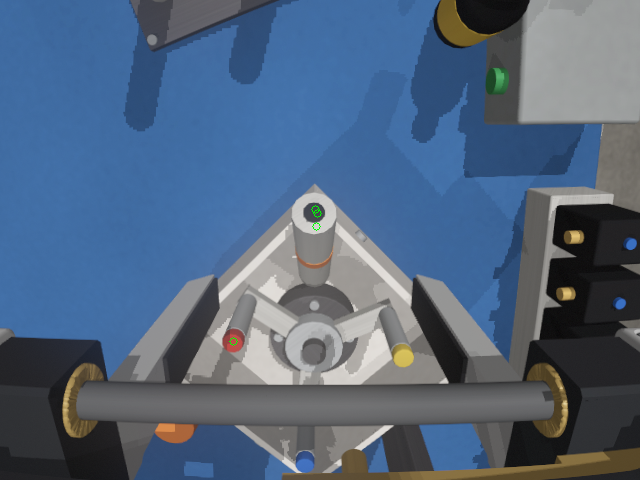

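The end face sits at (315,212), 2 px from the prediction of (317,214), and the fingers straddle it evenly. I'm descending and closing the gripper.

Request:
play_rows(
  series=[
    [[0, 0.04, 0], 0, 0],
    [[0, 0.08, 0], 0, 0],
    [[0, 0.11, 0], 0, 0],
    [[0, 0.135, 0], 0, 0],
    [[0, 0.146, 0], 0, 0.2],
    [[0, 0.146, 0], 0, 0.4],
    [[0, 0.146, 0], 0, 0.55],
    [[0, 0.146, 0], 0, 0.65],
    [[0, 0.146, 0], 0, 0.75],
    [[0, 0.146, 0], 0, 0.75],
    [[0, 0.146, 0], 0, 0.75],
  ],
  squeeze=20,
)

```text
clock: 3.05
eef_pos: [628.9, -53.9, 109.4]
eef_rot: [-1.571, 0.001, -1.615]
wrist_force: [1.0, -0.4, 1.0]
finger_gap: 41.2
```

Request:
play_rows(
  series=[
    [[0, 0, 0], 0, 0.85],
    [[0, 0, 0], 0, 0.85],
    [[0, 0, 0], 0, 0.85],
    [[0, 0, 0], 0, 0.85],
    [[-0.006, -0.008, 0], 0, 0.85],
    [[-0.012, -0.016, 0], 0, 0.85],
    [[-0.017, -0.024, 0], 0, 0.85],
  ],
)

```text
clock: 3.75
eef_pos: [629.6, -36.2, 134.1]
eef_rot: [-1.571, 0.001, -1.615]
wrist_force: [-0.4, -1.0, -2.7]
finger_gap: 33.2
```

Request:
play_rows(
  series=[
    [[-0.012, -0.017, 0], 0, 0.85],
    [[-0.026, -0.036, 0], 0, 0.85],
    [[-0.04, -0.055, 0], 0, 0.85],
    [[-0.052, -0.072, 0], 0, 0.85],
    [[-0.062, -0.09, 0], 0, 0.85],
    [[-0.07, -0.105, 0], 0, 0.85],
    [[-0.075, -0.12, 0], 0, 0.85],
    [[-0.075, -0.13, 0], 0, 0.85],
    [[-0.075, -0.13, 0], 0, 0.85],
  ],
)

```text
clock: 4.65
eef_pos: [633.3, 38.9, 266.0]
eef_rot: [-1.568, 0.001, -1.614]
wrist_force: [0.3, -0.7, -3.4]
finger_gap: 33.5
```

```bash
python3 - <<'E'
from h import *
print(manip.read_state()['wrist_force'])
s=manip.camera('scene')[:,:,::-1]
cv2.imwrite('pics/s2.png',cv2.resize(s[130:350,200:450],None,fx=2.5,fy=2.5))
E
```

```text
[ 0.2769541  -0.73353739 -3.39039672]
```

View pics/s2.png

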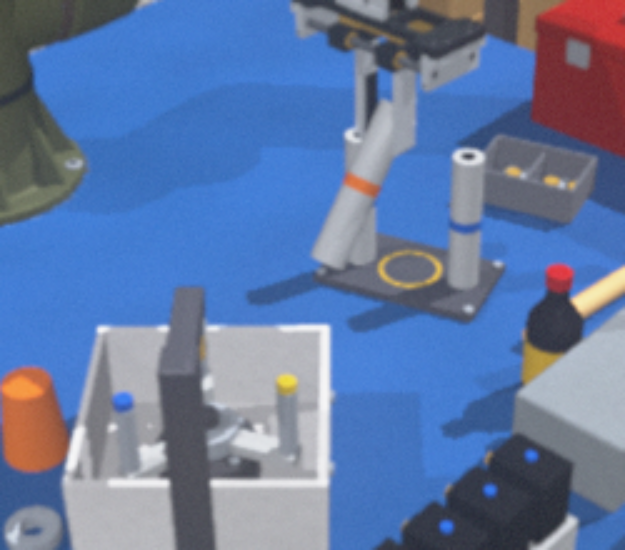

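It's free and held, still tilted about 33°, with its foot towards the pan. I'm carrying it to the clear bench at about (470,20) with a light grip so it can swing down.

Request:
play_rows(
  series=[
    [[0.003, 0, -0.02], 0, 0.85],
    [[0.007, 0, -0.045], 0, 0.85],
    [[0.011, 0, -0.07], 0, 0.85],
    [[0.016, 0, -0.1], 0, 0.85],
    [[0.02, 0, -0.125], 0, 0.85],
    [[0.023, 0, -0.145], 0, 0.85],
    [[0.026, 0, -0.162], 0, 0.85],
    [[0.026, 0, -0.162], 0, 0.85],
    [[0.026, 0, -0.162], 0, 0.85],
  ],
  squeeze=8,
)

```text
clock: 5.6
eef_pos: [470.1, 19.6, 264.3]
eef_rot: [-1.57, 0.001, -1.615]
wrist_force: [-0.7, 0.5, -3.3]
finger_gap: 33.5
```

```bash
python3 - <<'E'
from h import *
st=manip.read_state();print(st['wrist_force'],st['eef_pos'],st['finger_gap'])
s=manip.camera('scene')[:,:,::-1]
print(blobs(s,'orange',(250,120,450,300)))
cv2.imwrite('pics/s3.png',cv2.resize(s[100:320,200:450],None,fx=2.5,fy=2.5))
E
```

```text
[-0.68481642  0.52456272 -3.3463791 ] [470.14289046  19.61883456 264.2531702 ] 33.493859768106766
[([430.5, 127.0], 20), ([416.1, 134.9], 7), ([291.9, 186.2], 44)]
```

View pics/s3.png

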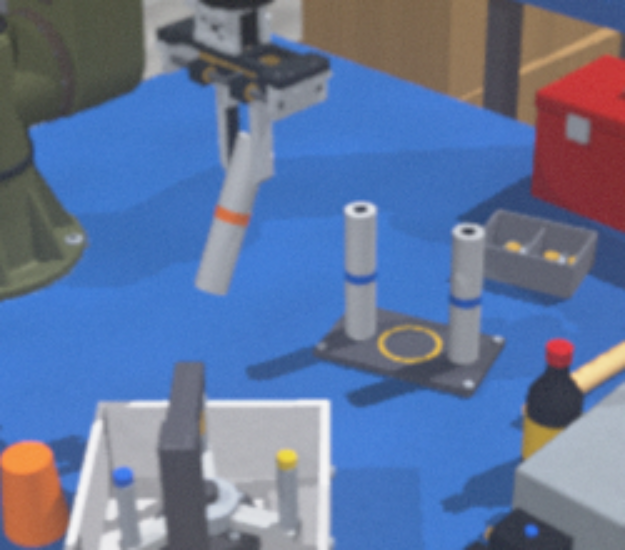

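The tilt is now about 18°, with the band at (233,215) in the crop. I'm setting the foot on the bench and sweeping the top back over it.

Request:
play_rows(
  series=[
    [[0, 0.04, 0], 0, 0.85],
    [[0, 0.08, 0], 0, 0.85],
    [[0, 0.11, 0], 0, 0.85],
    [[0, 0.13, 0], 0, 0.85],
    [[0, 0.142, 0], 0, 0.85],
    [[0, 0.15, 0], 0, 0.85],
    [[0.006, 0.15, 0], 0, 0.85],
    [[0.012, 0.15, 0], 0, 0.85],
    [[0.018, 0.149, 0], 0, 0.85],
    [[0.024, 0.148, 0], 0, 0.85],
    [[0.03, 0.148, 0], 0, 0.85],
    [[0.036, 0.148, 0], 0, 0.85],
    [[0.042, 0.148, 0], 0, 0.85],
    [[0.044, 0.148, 0], 0, 0.85],
    [[0.044, 0.148, 0], 0, 0.85],
  ],
  squeeze=8,
)

```text
clock: 7.15
eef_pos: [469.0, -24.9, 116.9]
eef_rot: [-1.569, 0.001, -1.615]
wrist_force: [0.4, 0.9, 4.7]
finger_gap: 33.8
```

```bash
python3 - <<'E'
from h import *
st=manip.read_state();print(st['wrist_force'],st['moment'],st['eef_pos'],st['finger_gap'])
s=manip.camera('scene')[:,:,::-1]
print(blobs(s,'orange',(250,120,450,300)))
cv2.imwrite('pics/s4.png',cv2.resize(s[130:310,230:400],None,fx=3,fy=3))
E
```

```text
[0.36117366 0.88925012 4.71932044] [0.10928605 0.10779704 0.00475456] [468.96618392 -24.91787844 116.89690748] 33.801299148096895
[([432.6, 125.8], 17), ([288.6, 241.5], 34)]
```

View pics/s4.png

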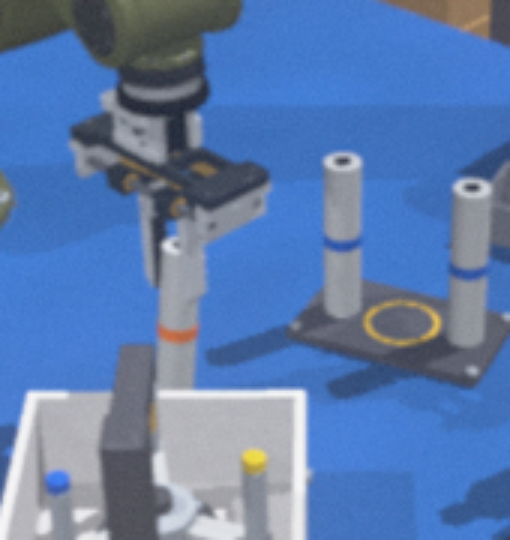

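It's nearly upright and the foot carries load (+4.7 N). I'm letting go so it settles flat, then regripping firmly and lifting.

Request:
play_rows(
  series=[
    [[0, 0, 0], 0, 0.6],
    [[0, 0, 0], 0, 0.5],
    [[0, 0, 0], 0, 0.5],
    [[0, 0, 0], 0, 0.5],
    [[0, 0, 0], 0, 0.5],
    [[0, 0, 0], 0, 0.5],
  ],
)

```text
clock: 7.8
eef_pos: [468.9, -24.8, 116.9]
eef_rot: [-1.569, 0.001, -1.615]
wrist_force: [0.4, -0.5, 0.1]
finger_gap: 47.1
```

```bash
python3 - <<'E'
from h import *
st=manip.read_state();print(st['wrist_force'],st['eef_pos'],st['finger_gap'])
s=manip.camera('scene')[:,:,::-1]
b=[x for x in blobs(s,'orange',(250,200,330,300))];print(b)
# band front surface, z=80: offset 17mm toward the camera
C,d=ray('scene',[b[0][0]]);h=d[0][:2]/np.linalg.norm(d[0][:2])
print('roller centre',onplane('scene',[b[0][0]],80)[0][:2]+h*15)
# grasp point's expected pixel of upright roller
s=s.copy();G=(469,-24.9)
for z in (0,80,160): print(z,proj('scene',[(*G,z)]))
cv2.imwrite('pics/s5.png',cv2.resize(s[150:310,230:400],None,fx=3,fy=3))
E
```

```text
[ 0.39693031 -0.51051816  0.112184  ] [468.94725213 -24.79808698 116.89152863] 47.122107070829536
[([287.9, 241.8], 31)]
roller centre [465.14078373 -27.28055659]
0 [[290.96966948 263.14411115]]
80 [[289.35911447 238.69265439]]
160 [[287.6586352  212.70870642]]
```

View pics/s5.png

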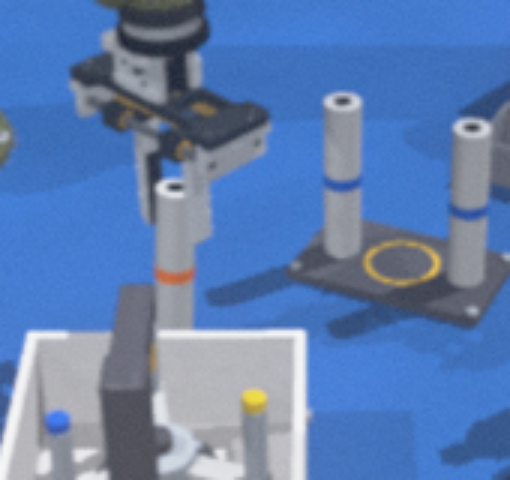

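It stands upright on its own. I'm regripping at 25 N, then lifting high, turning the jaws across the row of rollers and moving over the ring.

Request:
play_rows(
  series=[
    [[0.002, 0, 0], 0, 0.6],
    [[0.002, 0, 0], 0, 0.85],
    [[0.002, 0, 0], 0, 0.85],
    [[0.002, 0, 0], 0, 0.85],
    [[0.002, 0, 0], 0, 0.85],
    [[0.002, -0.008, 0], 0, 0.85],
    [[0.002, -0.03, 0], 0, 0.85],
    [[0.002, -0.06, 0], 0, 0.85],
    [[0.002, -0.095, 0], 0, 0.85],
    [[0.002, -0.13, 0], 0, 0.85],
    [[0.002, -0.165, 0], 0, 0.85],
    [[0.002, -0.19, 0], 0, 0.85],
    [[0.002, -0.2, 0], 0, 0.85],
    [[0.002, -0.2, 0], 0, 0.85],
  ],
  squeeze=25,
)

```text
clock: 9.25
eef_pos: [468.6, -27.0, 317.7]
eef_rot: [-1.567, 0.001, -1.615]
wrist_force: [0.6, -0.5, -0.7]
finger_gap: 14.1
```

Request:
play_rows(
  series=[
    [[-0.012, 0, 0.004], 0.07, 0.85],
    [[-0.03, 0, 0.009], 0.15, 0.85],
    [[-0.05, 0, 0.015], 0.25, 0.85],
    [[-0.07, 0, 0.022], 0.36, 0.85],
    [[-0.09, 0, 0.028], 0.47, 0.85],
    [[-0.11, 0, 0.034], 0.58, 0.85],
    [[-0.13, 0, 0.04], 0.69, 0.85],
    [[-0.15, 0, 0.046], 0.8, 0.85],
    [[-0.17, 0, 0.052], 0.91, 0.85],
    [[-0.188, 0, 0.058], 1.02, 0.85],
    [[-0.202, 0, 0.063], 1.11, 0.85],
    [[-0.212, 0, 0.066], 1.17, 0.85],
    [[-0.218, 0, 0.068], 1.2, 0.85],
    [[-0.218, 0, 0.068], 1.2, 0.85],
    [[-0.218, 0, 0.068], 1.2, 0.85],
  ],
)

```text
clock: 10.75
eef_pos: [546.0, 187.6, 316.9]
eef_rot: [-1.57, 0.002, -2.814]
wrist_force: [-0.5, -0.3, 0.4]
finger_gap: 13.9
```

```bash
python3 - <<'E'
from h import *
st=manip.read_state();print(st['wrist_force'],st['eef_pos'],st['eef_rot'],st['finger_gap'])
s=manip.camera('scene')[:,:,::-1]
cv2.imwrite('pics/s6.png',cv2.resize(s[110:270,280:450],None,fx=3,fy=3))
E
```

```text
[-0.50726363 -0.34866834  0.44461795] [545.99134049 187.56857255 316.90533091] [-1.57021402e+00  1.80000022e-03 -2.81400974e+00] 13.868579198732244
```

View pics/s6.png

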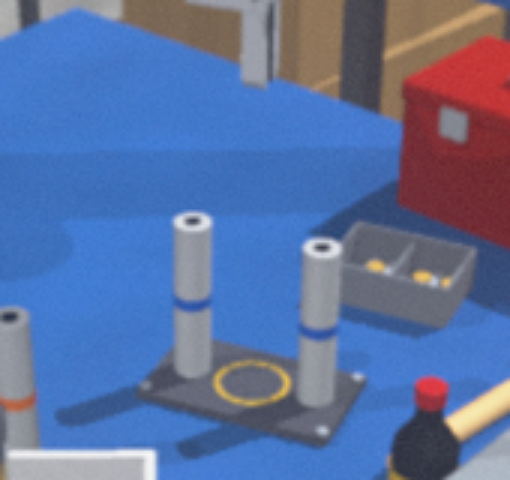

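The pads slipped off: the gap is 14 mm, and the roller still stands at the bench spot at the left edge of this crop, top at (10,316). I'll locate it numerically.

```bash
python3 - <<'E'
from h import *
np.set_printoptions(precision=1,suppress=True)
s=manip.camera('scene')[:,:,::-1].copy();t=manip.camera('top')[:,:,::-1].copy()
cv2.imwrite('pics/s7.png',s);cv2.imwrite('pics/t7.png',t)
print('band',blobs(s,'orange',(250,200,330,300)))
def white(im,box,z=None):
    x0,y0,x1,y1=box;h=cv2.cvtColor(im[y0:y1,x0:x1],cv2.COLOR_BGR2HSV)
    m=cv2.inRange(h,(0,0,175),(180,70,255));n,l,st,ce=cv2.connectedComponentsWithStats(m)
    return [(np.round(ce[i]+[x0,y0],1).tolist(),st[i].tolist()) for i in range(1,n) if st[i,4]>8]
for z in (0,160): print('expect',z,proj('top',[(465,-27,z)]),proj('scene',[(465,-27,z)]))
print('scene whites near',white(s,(265,195,310,270)))
print('scene b',white(s,(330,170,356,240)))
u,v=proj('top',[(465,-27,160)])[0].astype(int)
print('top whites near',white(t,(u-45,v-45,u+45,v+45)))
print('top b',white(t,(210,270,250,300)))
a=cv2.resize(s[190:275,250:330],None,fx=5,fy=5,interpolation=cv2.INTER_CUBIC)
b=cv2.resize(t[v-42:v+43,u-45:u+45],None,fx=4.7,fy=5,interpolation=cv2.INTER_CUBIC)
print(u,v);cv2.imwrite('pics/c7.png',np.hstack([a,b[:425]]) if b.shape[0]>=425 else b)
E
```

```text
band [([285.5, 243.9], 25)]
expect 0 [[306.5 293.7]] [[289.4 262.9]]
expect 160 [[307.  294.4]] [[286.  212.5]]
scene whites near [([295.7, 264.4], [17, 64, 28, 11, 277])]
scene b [([343.7, 184.1], [8, 11, 13, 7, 59])]
top whites near [([342.1, 257.9], [64, 0, 26, 27, 352]), ([306.8, 294.6], [41, 39, 12, 12, 34])]
top b [([232.1, 283.5], [18, 8, 8, 13, 52])]
307 294
```

View pics/c7.png

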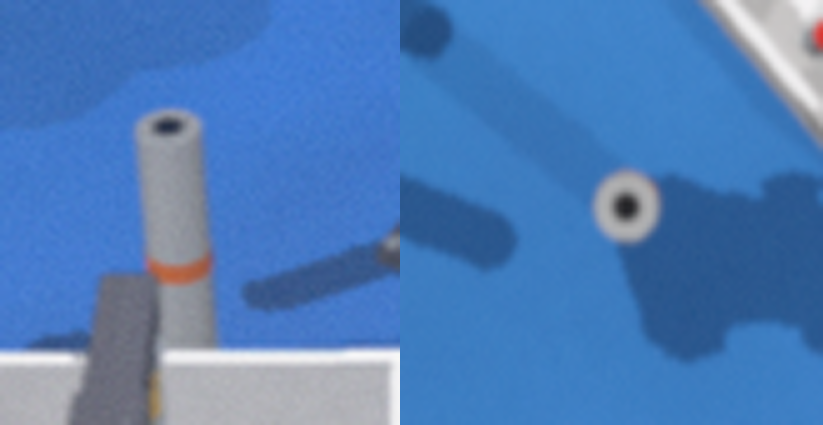

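The roller stands free with its top end at scene (283.2,215.0) and top (309.7,293.0).

```bash
python3 - <<'E'
from h import *
np.set_printoptions(precision=1,suppress=True)
p,e=two('scene',[(283.2,215.0)],'top',[(309.7,293.0)]);print(p,e)
print(onplane('top',[(309.7,293.0)],160),onplane('scene',[(283.2,215.0)],160))
# tall check with roller_b same image pair
print('band centre at z=80', onplane('scene',[(285.5,243.9)],80))
st=manip.read_state();print(st['eef_pos'],st['eef_rot'],st['joints'])
E
```

```text
[467.  -35.5 157.5] 4.765612257289516
[[468.7 -33.7 160. ]] [[468.4 -39.8 160. ]]
band centre at z=80 [[478.6 -47.8  80. ]]
[546.1 187.4 317.8] [-1.6  0.  -2.8] [ 0.3  0.3  1.3 -0.   1.6  1.5]
```

Request:
play_rows(
  series=[
    [[0.015, 0, 0.02], 0, 0.6],
    [[0.035, 0, 0.045], 0, 0.3],
    [[0.06, 0, 0.077], 0, 0],
    [[0.085, 0, 0.109], 0, 0],
    [[0.11, 0, 0.141], 0, 0],
    [[0.13, 0, 0.167], 0, 0],
    [[0.141, 0, 0.181], 0, 0],
    [[0.145, 0, 0.186], 0, 0],
    [[0.145, 0, 0.186], 0, 0],
    [[0.145, 0, 0.186], 0, 0],
  ],
  squeeze=25,
)

```text
clock: 11.9
eef_pos: [468.7, -34.7, 317.4]
eef_rot: [-1.57, 0.003, -2.814]
wrist_force: [-0.0, -0.2, 0.8]
finger_gap: 90.7
```

```bash
python3 - <<'E'
from h import *
np.set_printoptions(precision=1,suppress=True)
st=manip.read_state();print(st['eef_pos'],st['eef_rot'],st['finger_gap'])
im=manip.camera('wrist')[:,:,::-1].copy();cv2.imwrite('pics/w8.png',im)
e=proj('wrist',[(468.6,-35,160)])[0];print('expect',e)
x,y=e.astype(int);g=cv2.cvtColor(im,cv2.COLOR_BGR2HSV)[y-50:y+50,x-50:x+50]
for nm,m in (('dark',cv2.inRange(g,(0,0,0),(180,255,70))),('grey',cv2.inRange(g,(0,0,110),(180,60,255)))):
    n,l,s,c=cv2.connectedComponentsWithStats(m)
    for i in range(1,n):
        if s[i,4]>30: q=c[i]+[x-50,y-50]; print(nm,q,s[i],onplane('wrist',[q],160))
E
```

```text
[468.7 -34.7 317.4] [-1.6  0.  -2.8] 90.7499357401007
expect [315.1 218.3]
grey [313.6 183.6] [ 37  10  23  16 164] [[496.5 -24.1 160. ]]
grey [315.5 214. ] [  32   21   40   50 1269] [[472.3 -34.1 160. ]]
```

The wrist view puts the end face at (317,219) against a predicted (315,218). It's centred, so I'm descending and gripping at a height of 120 mm.

Request:
play_rows(
  series=[
    [[0, 0.04, 0], 0, 0],
    [[0, 0.08, 0], 0, 0],
    [[0, 0.12, 0], 0, 0],
    [[0, 0.16, 0], 0, 0],
    [[0, 0.19, 0], 0, 0],
    [[0, 0.208, 0], 0, 0.2],
    [[0, 0.216, 0], 0, 0.4],
    [[0, 0.216, 0], 0, 0.5],
    [[0, 0.216, 0], 0, 0.6],
    [[0, 0.216, 0], 0, 0.65],
    [[0, 0.216, 0], 0, 0.8],
    [[0, 0.216, 0], 0, 0.85],
    [[0, 0.216, 0], 0, 0.85],
    [[0, 0.216, 0], 0, 0.85],
    [[0, 0.216, 0], 0, 0.85],
  ],
  squeeze=25,
)

```text
clock: 13.45
eef_pos: [469.6, -34.5, 101.7]
eef_rot: [-1.57, 0.004, -2.814]
wrist_force: [-1.1, -1.2, 4.8]
finger_gap: 34.0
```

Request:
play_rows(
  series=[
    [[0, -0.008, 0], 0, 0.85],
    [[0, -0.03, 0], 0, 0.85],
    [[0, -0.06, 0], 0, 0.85],
    [[0, -0.1, 0], 0, 0.85],
    [[0, -0.14, 0], 0, 0.85],
    [[0, -0.175, 0], 0, 0.85],
    [[0, -0.2, 0], 0, 0.85],
    [[0, -0.21, 0], 0, 0.85],
    [[0, -0.21, 0], 0, 0.85],
  ],
)

```text
clock: 14.35
eef_pos: [468.9, -34.6, 312.2]
eef_rot: [-1.57, 0.005, -2.814]
wrist_force: [0.0, -0.9, -2.3]
finger_gap: 33.9
```

Request:
play_rows(
  series=[
    [[-0.012, 0, -0.015], 0, 0.85],
    [[-0.03, 0, -0.038], 0, 0.85],
    [[-0.05, 0, -0.064], 0, 0.85],
    [[-0.07, 0, -0.09], 0, 0.85],
    [[-0.09, 0, -0.116], 0, 0.85],
    [[-0.11, 0, -0.141], 0, 0.85],
    [[-0.127, 0, -0.163], 0, 0.85],
    [[-0.138, 0, -0.177], 0, 0.85],
    [[-0.143, 0, -0.184], 0, 0.85],
    [[-0.145, 0, -0.186], 0, 0.85],
    [[-0.145, 0, -0.186], 0, 0.85],
    [[-0.145, 0, -0.186], 0, 0.85],
  ],
)

```text
clock: 15.55
eef_pos: [546.2, 187.4, 312.5]
eef_rot: [-1.569, 0.004, -2.815]
wrist_force: [0.8, 1.2, -2.0]
finger_gap: 33.8
```

```bash
python3 - <<'E'
from h import *
np.set_printoptions(precision=1,suppress=True)
st=manip.read_state();print(st['wrist_force'],st['eef_pos'],st['eef_rot'],st['finger_gap'])
s=manip.camera('scene')[:,:,::-1].copy();cv2.imwrite('pics/s9.png',s)
z=st['eef_pos'][2]+19-120; P=np.array([*st['eef_pos'][:2],0])
print('foot z',z,'expect foot,mid,top px',proj('scene',[P+[0,0,z],P+[0,0,z+80],P+[0,0,z+160]]))
u,v=proj('scene',[P+[0,0,z+80]])[0].astype(int)
print('band',blobs(s,'orange',(u-25,v-35,u+25,v+35)))
h=cv2.cvtColor(s,cv2.COLOR_BGR2HSV)
for r in range(v+8,v+34,4):
    row=h[r,u-25:u+25]; k=np.where((row[:,1]<80)&(row[:,2]>90))[0]; print(r,k.min()+u-25 if len(k) else None,k.max()+u-25 if len(k) else None)
E
```

```text
[ 0.8  1.2 -2. ] [546.2 187.4 312.5] [-1.6  0.  -2.8] 33.824430469249855
foot z 211.4677482888461 expect foot,mid,top px [[365.6 174.2]
 [366.2 146.5]
 [366.9 117. ]]
band [([365.3, 149.3], 39)]
154 359 371
158 359 371
162 359 371
166 359 371
170 359 371
174 359 371
178 None None
```

It's vertical (edges at a constant 359–371 px) and centred over the ring. I'm lowering gently.

Request:
play_rows(
  series=[
    [[0, 0.015, 0], 0, 0.85],
    [[0, 0.045, 0], 0, 0.85],
    [[0, 0.08, 0], 0, 0.85],
    [[0, 0.115, 0], 0, 0.85],
    [[0, 0.145, 0], 0, 0.85],
    [[0, 0.168, 0], 0, 0.85],
    [[0, 0.182, 0], 0, 0.85],
    [[0, 0.19, 0], 0, 0.85],
    [[0, 0.194, 0], 0, 0.85],
    [[0, 0.197, 0], 0, 0.85],
    [[0, 0.199, 0], 0, 0.85],
    [[0, 0.199, 0], 0, 0.85],
  ],
)

```text
clock: 16.8
eef_pos: [547.4, 187.5, 114.0]
eef_rot: [-1.569, 0.005, -2.815]
wrist_force: [-0.1, -0.4, -3.2]
finger_gap: 33.5
```

Request:
play_rows(
  series=[
    [[0.001, 0.001, 0], 0, 0.85],
    [[0.001, 0.002, 0], 0, 0.85],
    [[0.001, 0.003, 0], 0, 0.85],
    [[0.001, 0.003, 0], 0, 0.85],
  ],
)

```text
clock: 17.2
eef_pos: [546.7, 187.2, 111.7]
eef_rot: [-1.569, 0.006, -2.815]
wrist_force: [-2.1, -0.3, 3.9]
finger_gap: 33.6
```

Contact: the force went from -3 to +4 N. I'm releasing.

Request:
play_rows(
  series=[
    [[0, 0, 0], 0, 0.63],
    [[0, 0, 0], 0, 0.6],
    [[0, 0, 0], 0, 0.5],
    [[0, 0, 0], 0, 0.4],
    [[0, 0, 0], 0, 0.3],
    [[0, 0, 0], 0, 0.3],
    [[0, -0.02, 0], 0, 0.3],
    [[0, -0.06, 0], 0, 0.3],
    [[0, -0.11, 0], 0, 0.3],
    [[0, -0.15, 0], 0, 0.3],
    [[0, -0.17, 0], 0, 0.3],
    [[0, -0.17, 0], 0, 0.3],
  ],
)

```text
clock: 18.4
eef_pos: [546.3, 187.4, 284.9]
eef_rot: [-1.569, 0.011, -2.815]
wrist_force: [-0.6, 0.4, 0.3]
finger_gap: 65.6
```

```bash
python3 - <<'E'
from h import *
np.set_printoptions(precision=1,suppress=True)
st=manip.read_state();print(st['wrist_force'],st['eef_pos'],st['joints'],st['finger_gap'])
s=manip.camera('scene')[:,:,::-1].copy();cv2.imwrite('pics/s10.png',s)
print('expect',proj('scene',[(546,188,10),(546,188,90),(546,188,170)]))
u,v=proj('scene',[(546,188,90)])[0].astype(int)
print('band',blobs(s,'orange',(u-25,v-35,u+25,v+35)))
h=cv2.cvtColor(s,cv2.COLOR_BGR2HSV)
for r in range(v-20,v+24,5):
    row=h[r,u-12:u+14]; k=np.where((row[:,1]<80)&(row[:,2]>90))[0]; print(r,k.min()+u-12 if len(k) else None,k.max()+u-12 if len(k) else None)
im=manip.camera('wrist')[:,:,::-1].copy();cv2.imwrite('pics/w10.png',im)
print('wrist expect top',proj('wrist',[(546.2,188,170)]))
cv2.imwrite('pics/v10.png',np.hstack([cv2.resize(s[150:270,300:430],(433,400)),cv2.resize(im[100:400],None,fx=.57,fy=1.333)[:400]]))
E
```

```text
[-0.6  0.4  0.3] [546.3 187.4 284.9] [ 0.3  0.3  1.3 -0.   1.5  1.5] 65.56045512159085
expect [[364.2 237.4]
 [364.8 213.3]
 [365.4 187.9]]
band [([363.6, 216.4], 28)]
193 359 370
198 359 370
203 358 370
208 358 369
213 358 370
218 358 369
223 358 369
228 352 371
233 352 377
wrist expect top [[313.7 231. ]]
```

View pics/v10.png

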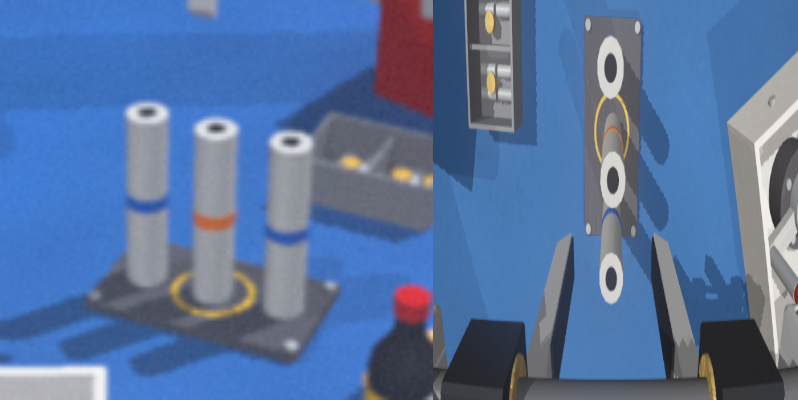

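The roller stands upright inside the ring between its neighbours (edges vertical to within 1 px). Next I'll measure where the spider's posts are now.

```bash
cat >> h.py <<'E'
CT=np.array([622.3,-194.7]);YAW=-.8285
def caps(nm=None):
    t=manip.camera('top')[:,:,::-1].copy(); out={}
    if nm: cv2.imwrite(nm,t)
    h=cv2.cvtColor(t,cv2.COLOR_BGR2HSV)
    for c,o,(lo,hi) in (('yellow',75,((22,110,120),(35,255,255))),('red',195,((0,150,90),(5,255,255))),('blue',315,((108,180,190),(118,255,255)))):
        m=cv2.inRange(h,lo,hi)
        n,l,s,ce=cv2.connectedComponentsWithStats(m)
        for i in range(1,n):
            if 8<=s[i,4]<80:
                q=onplane('top',[ce[i]],145)[0][:2]-CT; r=np.hypot(*q)
                if 74<r<90:
                    w=np.degrees(np.arctan2(q[1],q[0])); out[c]=(round(float(w),1),round(float(r),1),'theta',round(float((w-np.degrees(YAW)-o+180)%360-180),1))
    return out
E
python3 - <<'E'
from h import *
print(caps('pics/t11.png'));st=manip.read_state();print(st['clock'],st['eef_pos'])
E
```

```text
{'yellow': (22.3, 81.5, 'theta', -5.2), 'red': (141.5, 82.7, 'theta', -6.1)}
18.55 [545.25891799 187.04723502 280.17609074]
```

Request:
play_rows(
  series=[
    [[0.004, 0, 0.02], 0, 0.5],
    [[0.01, 0, 0.055], 0, 0.7],
    [[0.018, 0, 0.095], 0, 1],
    [[0.026, 0, 0.135], 0, 1],
    [[0.034, 0, 0.175], 0, 1],
    [[0.042, 0, 0.215], 0, 1],
    [[0.049, 0, 0.255], 0, 1],
    [[0.055, 0, 0.285], 0, 1],
    [[0.058, 0, 0.3], 0, 1],
    [[0.0585, 0, 0.305], 0, 1],
    [[0.0585, 0.03, 0.305], 0, 1],
    [[0.0585, 0.07, 0.305], 0, 1],
    [[0.0585, 0.11, 0.305], 0, 1],
    [[0.0585, 0.14, 0.305], 0, 1],
    [[0.0585, 0.158, 0.305], 0, 1],
    [[0.0585, 0.165, 0.305], 0, 1],
    [[0.0585, 0.165, 0.305], 0, 1],
  ],
  squeeze=20,
)

```text
clock: 20.25
eef_pos: [588.3, -119.6, 114.7]
eef_rot: [-1.57, 0.003, -2.814]
wrist_force: [0.1, 0.3, 0.5]
finger_gap: 0.4
```

```bash
python3 - <<'E'
from h import *
st=manip.read_state();p=st['eef_pos'];print(st['clock'],p,st['finger_gap'],st['wrist_force'])
y=st['eef_rot'][2];tx=np.array([np.cos(y),np.sin(y)]);tz=np.array([-np.sin(y),np.cos(y)])
print('start world angle',np.degrees(np.arctan2(*(p[:2]-CT)[::-1])),np.linalg.norm(p[:2]-CT))
for a,r in ((117,82),(119.5,82),(122.5,82),(127,82),(133,82),(141,82),(151,82),(163,82),(177,82),(193,83),(207,87),(214,105),(214,140)):
    d=CT+r*np.array([np.cos(np.radians(a)),np.sin(np.radians(a))])-p[:2]; print(a,r,(tx@d/1000).round(3),(tz@d/1000).round(3))
E
```

```text
20.25 [ 588.25696235 -119.55197159  114.7446386 ] 0.4479075884890671 [0.08803109 0.26015884 0.54734937]
start world angle 114.37114684129807 82.49942173678035
117 82 0.004 0.001
119.5 82 0.007 0.002
122.5 82 0.011 0.002
127 82 0.018 0.004
133 82 0.026 0.007
141 82 0.036 0.013
151 82 0.047 0.021
163 82 0.058 0.034
177 82 0.068 0.052
193 83 0.075 0.074
207 87 0.078 0.095
214 105 0.093 0.11
214 140 0.127 0.119
```

```bash
python3 - <<'E'
from h import *
st=manip.read_state();p=st['eef_pos'];y=st['eef_rot'][2];tx=np.array([np.cos(y),np.sin(y)]);tz=np.array([-np.sin(y),np.cos(y)])
for a,r in ((117,82),(121,82),(126,82),(132,82),(140,82),(151,82),(165,82),(182,82),(202,83),(216,97),(221,125),(222,150),(222,160)):
    d=CT+r*np.array([np.cos(np.radians(a)),np.sin(np.radians(a))])-p[:2]; print(a,r,(tx@d/1000).round(3),(tz@d/1000).round(3))
E
```

```text
117 82 0.004 0.001
121 82 0.009 0.002
126 82 0.016 0.004
132 82 0.024 0.007
140 82 0.034 0.012
151 82 0.047 0.021
165 82 0.06 0.037
182 82 0.07 0.058
202 83 0.075 0.087
216 97 0.085 0.111
221 125 0.108 0.129
222 150 0.13 0.141
222 160 0.139 0.145
```

Pushing the red post round with an accelerating arc, then leaving outward and upward.

Request:
play_rows(
  series=[
    [[0.004, 0, 0.001], 0, 1],
    [[0.009, 0, 0.002], 0, 1],
    [[0.016, 0, 0.004], 0, 1],
    [[0.024, 0, 0.007], 0, 1],
    [[0.034, 0, 0.012], 0, 1],
    [[0.047, 0, 0.021], 0, 1],
    [[0.06, 0, 0.037], 0, 1],
    [[0.07, 0, 0.058], 0, 1],
    [[0.075, 0, 0.087], 0, 1],
    [[0.085, -0.005, 0.111], 0, 1],
    [[0.108, -0.025, 0.129], 0, 1],
    [[0.13, -0.055, 0.141], 0, 1],
    [[0.139, -0.085, 0.145], 0, 1],
    [[0.139, -0.1, 0.145], 0, 1],
  ],
)

```text
clock: 21.65
eef_pos: [501.7, -303.9, 217.2]
eef_rot: [-1.568, 0.005, -2.816]
wrist_force: [0.6, 0.5, 0.1]
finger_gap: 0.4
```

```bash
python3 - <<'E'
from h import *
for i in range(6):
    c=manip.read_state()['clock']; print(c,caps(f'pics/t12_{i}.png'))
st=manip.read_state();print(st['eef_pos'],st['wrist_force'])
E
```

```text
21.65 {'yellow': (-155.1, 81.4, 'theta', 177.4), 'red': (-34.1, 81.5, 'theta', 178.3)}
21.7 {'yellow': (-144.7, 81.3, 'theta', -172.2), 'red': (-23.7, 82.0, 'theta', -171.2)}
21.75 {'yellow': (-134.5, 81.1, 'theta', -162.1), 'red': (-12.9, 82.1, 'theta', -160.5)}
21.8 {'yellow': (-124.7, 80.2, 'theta', -152.3), 'red': (-3.0, 82.0, 'theta', -150.6)}
21.85 {'yellow': (-114.3, 80.7, 'theta', -141.8), 'red': (7.1, 81.8, 'theta', -140.4)}
21.9 {'yellow': (-103.8, 80.7, 'theta', -131.4), 'red': (17.5, 81.9, 'theta', -130.0)}
[ 502.52295603 -301.46228696  212.93979951] [-0.30134616 -0.75597051  0.63109215]
```

The spider coasts at about 3.6 rad/s with the arm clear. I'm holding still while it turns.

Request:
play_rows(
  series=[
    [[0, 0, 0], 0, 1],
    [[0, 0, 0], 0, 1],
    [[0, 0, 0], 0, 1],
    [[0, 0, 0], 0, 1],
    [[0, 0, 0], 0, 1],
    [[0, 0, 0], 0, 1],
    [[0, 0, 0], 0, 1],
    [[0, 0, 0], 0, 1],
    [[0, 0, 0], 0, 1],
    [[0, 0, 0], 0, 1],
  ],
)

```text
clock: 22.95
eef_pos: [502.6, -301.4, 212.9]
eef_rot: [-1.572, 0.002, -2.814]
wrist_force: [-0.2, -1.3, 1.1]
finger_gap: 0.4
```

```bash
python3 - <<'E'
from h import *
for i in range(2): print(manip.read_state()['clock'],caps())
E
```

```text
22.95 {'yellow': (86.2, 82.4, 'theta', 58.7), 'red': (-154.7, 81.1, 'theta', 57.7)}
23.0 {'yellow': (94.2, 83.0, 'theta', 66.6), 'red': (-147.0, 81.2, 'theta', 65.5)}
```

Request:
play_rows(
  series=[
    [[0, 0, 0], 0, 1],
    [[0, 0, 0], 0, 1],
    [[0, 0, 0], 0, 1],
    [[0, 0, 0], 0, 1],
    [[0, 0, 0], 0, 1],
    [[0, 0, 0], 0, 1],
    [[0, 0, 0], 0, 1],
    [[0, 0, 0], 0, 1],
    [[0, 0, 0], 0, 1],
    [[0, 0, 0], 0, 1],
    [[0, 0, 0], 0, 1],
    [[0, 0, 0], 0, 1],
  ],
)

```text
clock: 24.25
eef_pos: [502.6, -301.5, 212.9]
eef_rot: [-1.572, 0.002, -2.814]
wrist_force: [-0.3, -0.4, -0.6]
finger_gap: 0.7
```

```bash
python3 - <<'E'
from h import *
np.set_printoptions(precision=1,suppress=True)
for i in range(2): print(manip.read_state()['clock'],caps('pics/t13.png'))
s=manip.camera('scene')[:,:,::-1].copy();cv2.imwrite('pics/s13.png',s)
print('band',blobs(s,'orange',(340,180,390,250)),'cup',blobs(s,'orange',(195,250,235,330)),'was 363.6,216.4 / 212.3,297.8')
E
```

```text
24.25 {'yellow': (-90.9, 80.5, 'theta', -118.5), 'red': (30.4, 81.9, 'theta', -117.1)}
24.3 {'yellow': (-84.5, 80.0, 'theta', -112.0), 'red': (36.5, 81.9, 'theta', -111.0)}
band [([364.0, 216.5], 29)] cup [([212.4, 297.8], 843)] was 363.6,216.4 / 212.3,297.8
```

Unwrapped, the spider is at about 602° (10.5 rad), still turning untouched at about 2.2 rad/s. The roller and cup haven't moved, so I'm handing in.

```bash
python3 -c "
from cell import manip
print(manip.sign_off())"
```

```text
the job is handed in; nothing more can be done
None
```

The roller now stands upright in the yellow ring, and the spider has coasted past the required turn and a half. I handed the job in at about 24.4 s of the 51 s allowed; it reports no verdict.

**What I did:** I pulled the roller out along its own axis and stood it up on clear bench. My first regrip was about 8 mm off its centre, so the pads squeezed off and the roller stayed standing there. I located it again from the scene and top cameras, regripped it and set it in the ring; the wrist force peaked at about 4 N in the readings around touchdown. I then pushed the red post round with the shut fingers and drew the arm clear.

**Last checks:**
- **Roller:** its sides were vertical to within 1 px and the arm was clear of it. Its band sat at (364.0, 216.5), against (363.6, 216.4) just after release.
- **Spider:** it coasted untouched at about 3.6 rad/s after release. At my last look it was near 10.5 rad, still turning at about 2.2 rad/s; 8 rad was needed.
- **Other things on the bench:** the orange cup had not moved. The two blue-banded rollers were seen standing after I placed the roller. I did not measure the bottle, bearing, spanner or hammer again at the end.

Where checks disagreed, it was only by small amounts. The scene and top cameras differed by about 5 mm on the roller's bench position, and I used a value close to the top view. The yellow and red posts gave spider angles about 1° apart; the blue cap was not picked up in those later pictures.

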